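Park the glaze jar's lid on edge in the lid rack

ROBOT

A 7-joint arm with a two-finger parallel gripper is mounted at the origin on the work surface. World frame = base frame: x ahead of the robot, y to its left, z up, the work surface at z = 0. Lengths are in m, angles in rad, forces in N, time in s.
With the tool pointing down it reaches from about 0.425 to 0.925 m from the base axis. Payload 6.8 kg.
Tool frame: the origin (TCP) lies at the very end of the fingers, on their centre line; the grasp point (between the pads) lies bot.hold_point_z behind it (bot.hold_point_z is the distance from the TCP to the grasp point, in m); x points along the fingers, z is the direction in which the jaws open and shut, and the axes are right-handed (so a half turn about x gives the same grasp; the last joint's range is limited). The gripper opens to 85 mm and grips with 20 to 120 N. Pads are 22 mm wide; open, the fingers measure 114 mm over their backs; the gripper's body (76 mm by 85 mm) begins 54 mm behind the grasp point. The pads swing forward as they close: fully open they stand 13 mm farther back than shut.
Start: joints at [-1.226, 0.477, 0.022, 1.555, -0.011, 1.109, -0.083], TCP at [0.295, 0.607, 0.231] pointing down, gripper open.
Joint ranges: [-2.96, 2.96], [-0.34, 2.1], [-1.41, 1.46], [0.24, 2.44], [-1.37, 4.51], [0.17, 1.92], [-2.96, 2.96]. Speed limits (rad/s): [2.39, 2.39, 3.14, 3.14, 3.14, 3.14, 3.14].

INTERFACE

Orientations are given as a unit quaternion [w, x, y, z].
In Python, from station import bot gives the robot as it stands.
- The arm moves only by the tool drive_tool, never from a script. Its arguments are lists of equal length, an entry for each row: "slide": the shift along the world's x, y, z in mm, a list of three; "turn": the turn, a rotation vector about the world's x, y, z in rad, a list of three; "gripper": the opening, from 0 (shut) to 1 (fully open). A call has 1 to 10 rows; each row is the pose to reach, as a shift and turn from the pose measured when the call began; what a row does not reach only later rows make up. A row lasts 1/10 s, in which the tool goes at most 50 mm and 8.59 degrees, less where a joint would pass 70% of its speed; a pose out of reach is approached as far as the arm can. A call with a gripper value outside its range is refused whole. The fingers move at their own pace and stop on an object; "squeeze" is the grip in N (left out, the last holds). Time passes only in rows, so rows that repeat a pose let the fingers close. It gives the time, the measured TCP pose, the force and the opening at its end, in the units of the state.
- bot.get_obs(): the state, without advancing time (a new reading comes with each control period).
- bot.read_camera(name): name is "scene" or "top"; returns a dict with "color" (384x512x3 uint8, red, green, blue), "fovy" (degrees; the focal length in pixels is half the picture's height over the tangent of half this angle, whatever the lens; pixels are square), "cx", "cy" (the principal point, pixels), "R" (3x3) and "t" (3): a world point X has camera coordinates R X + t. Camera axes: x right, y down, z forward; pixel columns grow to the right and rows downward; lengths in m; the calibration is good to about 2 mm. A picture is of the moment at which its call begins. There is no depth.
- bot.hand_in(): hands the job in, once; it reports no verdict.
The state is a dict: "t": time; "q": joint angles; "joint_vel": joint speeds; "joint_torque": joint torques, N m; "eef_pos": TCP position; "tool_rot": TCP orientation; "contact_force": force on the tool from outside, world axes, zero at the start; "torque": the same for the moment, N m; "gripper_width": opening from 0.0 (shut) to 1.0 (fully open).
Only numpy, scipy, OpenCV 4.12 (cv2) and the standard library are available. Lean on these libraries where they do the work, as an engineer would, in place of code of your own. Each camera call takes 0.05 s, during which the arm holds its last target.

TASK

The blue glaze jar is wanted open: lift its loose blue lid off and park it, standing on its edge, in the empty bay of the wooden lid rack, all the way down on the cork pad. The bay is deep, so the lid goes in only when held by its top edge: stand it on its edge on the table first, then take it again from above. Do not let the lid drop, leave the blue jar standing in its place, and leave the red lid, the yellow jar and the brush pot alone.

Things in the scene. Friction and masses are not known exactly. Their poses are not given: they have to be found in the camera images.
- jar: Blue glaze jar, loose, 0.55 kg: white square jar with a blue band, body 56 x 56 x 75 mm tall, with a square neck 46 x 46 x 11 mm on top of it. Origin at the centre of its underside, z up, x and y square to its sides.
- lid: Blue square plastic lid, loose, 64 x 64 x 20 mm, about 60 g: 8 mm top plate, 7 mm thick skirt 12 mm deep. It sits loosely over the jar's neck, its skirt on the jar's shoulder 75 mm above the table, 4 mm proud of the jar on each side, square with the jar. Origin at the centre of its open underside, z out through the top plate, x and y square to its sides (z is level once it stands on edge).
- lid_center (a point): Centre of the blue lid: 10 mm along z from its origin, 32 mm from each edge.
- rack: Fixed wooden lid rack, 43 (x) x 168 (y) x 46 mm tall, on a thin 63 x 188 mm foot. Two bays open at the top, side by side with centres at y = +40 and -40 mm, each 27 (x) x 72 mm (y), floor 6 mm above the table, walls 8 mm. A lid in a bay stands on edge, its faces looking along the rack's x. Origin at the centre of its underside.
- empty_bay (a point): Centre of the top face of the cork pad (24 x 68 x 2 mm) that lies in the empty bay, 8 mm above the table, 38 mm below the top of the bay's walls. Same axes as the rack. The lid's centre is 32 mm above it when fully down.
- red_lid: Red lid of the same size, standing on edge in the other bay. To be left alone. Origin at the middle of its lower edge, z up.
- yellow_jar: Yellow glaze jar with its lid on, 64 x 64 x 95 mm tall over the lid. To be left alone. Origin at the centre of its underside.
- brush_pot: Round terracotta pot, 68 mm across, 85 mm tall, with three brushes up to 175 mm high. To be left alone. Origin at the centre of its underside.
There are look-alikes about, which are no part of the job. What is shaped like the jar but purple is not meant.

How it is judged:
By the outcome, as a careful person would: the job done as asked, in the order asked, and still so for the second after the job is handed in, with the robot touching nothing.
It also fails if it takes over 61 s, if anything falls off the work surface, if the arm or the gripper's body presses on something with over 40 N, if the wrist force passes 120 N, or if a joint passes its speed limit or range.

## Working session

There is one attempt and no reset: what is moved stays moved. The work goes in short steps, Python scripts to look and compute and a tool call to move; the robot and the scene stay as the last step left them, time stands still between calls to the robot, and variables do not carry over. Pictures are saved under pics/ and viewed, and the job is handed in when it is done.

Besides the shell and the picture viewer there is one more tool, called after "Emit:" by a JSON object that holds its "method" and its "body". drive_tool: Moves the arm, as the interface text tells. Its arguments: {"type":"object","properties":{"slide":{"type":"array"},"turn":{"type":"array"},"gripper":{"type":"array"},"squeeze":{"type":"number"}},"required":["slide","turn","gripper"]}

```bash
mkdir -p pics; ls
python3 - <<'E'
from station import bot
import cv2,numpy as np
print(bot.get_obs(), bot.hold_point_z)
for n in("scene","top"):
    c=bot.read_camera(n); cv2.imwrite(f"pics/{n}0.png",cv2.cvtColor(c["color"],cv2.COLOR_RGB2BGR))
    print(n,c["fovy"],c["cx"],c["cy"],c["R"],c["t"], [k for k in c])
E
```

```text
pics
{'t': 0.0, 'q': array([-1.22612469,  0.47783331,  0.02232074,  1.55646935, -0.01149951,
        1.10928883, -0.08306821]), 'joint_vel': array([-0.00070699,  0.00183054,  0.00076251, -0.00078381,  0.00019637,
       -0.0006094 ,  0.00036079]), 'joint_torque': array([-8.02573668e-04, -5.96437633e+01,  1.60711281e+00, -2.81211591e+01,
        1.23352601e-02,  9.23705811e-03,  3.06086326e-05]), 'eef_pos': array([0.29502592, 0.60644314, 0.23029552]), 'tool_rot': array([ 0.59892248, -0.37542395,  0.59999166,  0.37464481]), 'contact_force': array([ 0.56484416,  0.64179069, -0.1793354 ]), 'torque': array([-0.01546279,  0.02915231, -0.02083694]), 'gripper_width': 1.0018387911706188} 0.0187
scene 43.09826047760965 256.8054150132335 190.37053386539253 [[-0.56448602  0.82541092  0.00723463]
 [ 0.58573856  0.40672244 -0.70106148]
 [-0.58160629 -0.3915018  -0.71306414]] [ 0.32888396 -0.27437909  1.55305644] ['color', 'fovy', 'cx', 'cy', 'R', 't']
top 48.477425181636114 261.23643076201637 189.05215420743957 [[ 0.01226345 -0.99972411 -0.02003295]
 [-0.98347624 -0.00844037 -0.18084037]
 [ 0.18062139  0.02191966 -0.98330842]] [0.00873626 0.60730391 0.98126799] ['color', 'fovy', 'cx', 'cy', 'R', 't']
```

View pics/scene0.png

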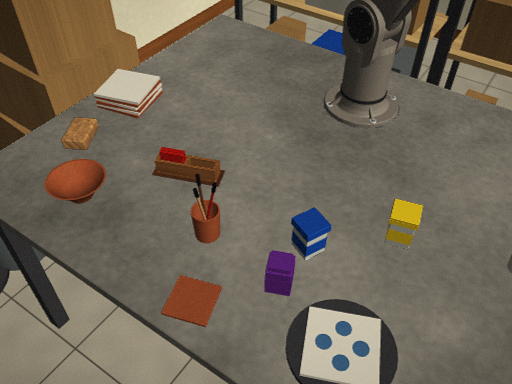

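View pics/top0.png

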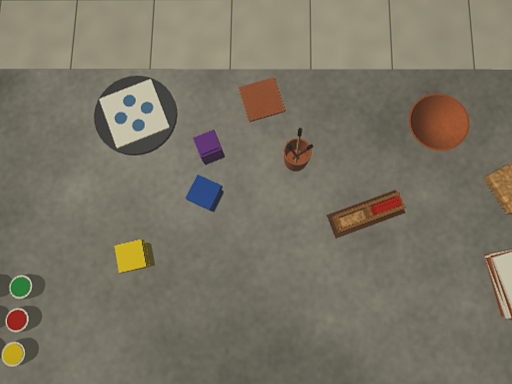

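Run:
```python
import cv2,numpy as np
t=cv2.imread("pics/top0.png");s=cv2.imread("pics/scene0.png")
def crop(i,x,y,w,h,f):return cv2.resize(i[y:y+h,x:x+w],None,fx=f,fy=f,interpolation=cv2.INTER_NEAREST)
a=crop(t,180,168,50,50,8);b=crop(t,322,182,90,60,4)
c=crop(s,285,200,50,64,8);d=crop(s,148,140,80,50,5)
o=np.zeros((600,800,3),np.uint8)
o[:400,:400]=a;o[:240,400:760]=b;o[250:500,400:800]=d
cv2.imwrite("pics/crop0.png",o);cv2.imwrite("pics/crop1.png",c)
```

```text
(no output)
```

View pics/crop0.png

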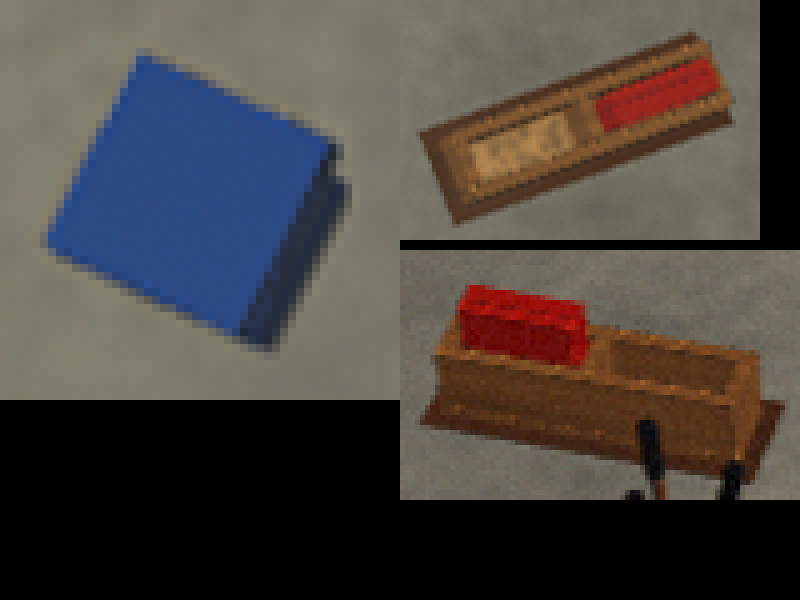

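View pics/crop1.png

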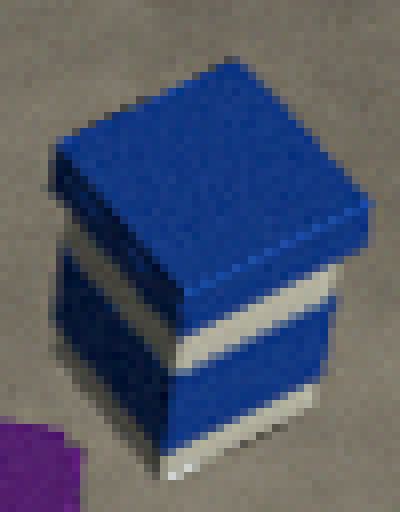

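```bash
cat > h.py <<'E'
import numpy as np
from scipy.optimize import least_squares
from station import bot
F={}
def cam(n):
    if n not in F: F[n]=bot.read_camera(n)
    return F[n]
def proj(n,X):
    c=cam(n);f=192/np.tan(np.radians(c["fovy"])/2)
    P=np.atleast_2d(X)@c["R"].T+c["t"]; return P[:,:2]/P[:,2:]*f+[c["cx"],c["cy"]]
def ray(n,uv,z):
    c=cam(n);f=192/np.tan(np.radians(c["fovy"])/2)
    d=c["R"].T@np.array([(uv[0]-c["cx"])/f,(uv[1]-c["cy"])/f,1]);o=-c["R"].T@c["t"]
    return o+d*(z-o[2])/d[2]
def fit(obs,x0):
    # obs: list (cam, local pt, uv)
    def r(p):
        cs,sn=np.cos(p[2]),np.sin(p[2]);o=[]
        for n,l,uv in obs:
            X=[p[0]+cs*l[0]-sn*l[1],p[1]+sn*l[0]+cs*l[1],l[2]]
            o.append(proj(n,X)[0]-uv)
        return np.ravel(o)
    s=least_squares(r,x0);return s.x,s.fun.reshape(-1,2)
E
python3 - <<'E'
from h import *
np.set_printoptions(precision=4,suppress=True)
T=lambda x,y:np.array([180+x/8-.5,168+y/8-.5])
S=lambda x,y:np.array([285+x/8-.5,200+y/8-.5])
TR=lambda x,y:np.array([322+(x-400)/4-.5,182+y/4-.5])
SR=lambda x,y:np.array([148+(x-400)/5-.5,140+(y-250)/5-.5])
h=.032;z=.095
tc=[T(142,52),T(335,145),T(240,335),T(45,240)]
W=np.array([ray("top",u,z) for u in tc]);print(W, np.linalg.norm(W-np.roll(W,1,0),axis=1))
sc=[S(235,62),S(370,203),S(185,292),S(58,145)]
W2=np.array([ray("scene",u,z) for u in sc]);print(W2, np.linalg.norm(W2-np.roll(W2,1,0),axis=1))
print("means",W.mean(0),W2.mean(0))
for Q in(W,W2):
    e=Q-np.roll(Q,1,0); print(np.degrees(np.arctan2(e[:,1],e[:,0]))%90)
print("rack foot top")
for p in[(420,130),(458,224),(732,122),(695,32)]: print(ray("top",TR(*p),.002))
print("rack foot scene")
for p in[(422,422),(750,480),(783,402)]: print(ray("scene",SR(*p),.002))
print("rim scene")
for p in[(435,355),(735,405),(758,352)]: print(ray("scene",SR(*p),.046))
E
```

```text
[[0.6347 0.1656 0.095 ]
 [0.6073 0.1078 0.095 ]
 [0.5509 0.1338 0.095 ]
 [0.5783 0.1918 0.095 ]] [0.0622 0.064  0.0621 0.0642]
[[0.553  0.1368 0.095 ]
 [0.5777 0.1936 0.095 ]
 [0.6342 0.1675 0.095 ]
 [0.6087 0.1117 0.095 ]] [0.0611 0.062  0.0622 0.0614]
means [0.5928 0.1498 0.095 ] [0.5934 0.1524 0.095 ]
[65.0806 64.6229 65.2488 64.7261]
[65.7592 66.4588 65.1716 65.4306]
rack foot top
[ 0.5544 -0.1492  0.002 ]
[ 0.4956 -0.172   0.002 ]
[ 0.5614 -0.345   0.002 ]
[ 0.6188 -0.3244  0.002 ]
rack foot scene
[ 0.6174 -0.3208  0.002 ]
[ 0.5513 -0.1477  0.002 ]
[ 0.493  -0.1698  0.002 ]
rim scene
[ 0.6058 -0.3136  0.046 ]
[ 0.5457 -0.1591  0.046 ]
[ 0.5061 -0.1743  0.046 ]
```

```bash
cat >> h.py <<'E'
from scipy.spatial.transform import Rotation as Ro
def state():
    o=bot.get_obs();q=o["tool_rot"];return o,np.array(o["eef_pos"]),Ro.from_quat([q[1],q[2],q[3],q[0]])
def target(jyaw,tilt,dyaw):
    """candidates: jaw axis yaw deg; approach down tilted by tilt deg so tip points along dyaw"""
    j=np.array([np.cos(np.radians(jyaw)),np.sin(np.radians(jyaw)),0]);d=np.array([np.cos(np.radians(dyaw)),np.sin(np.radians(dyaw)),0])
    t=np.radians(tilt);x=-np.cos(t)*np.array([0,0,1])+np.sin(t)*d
    return [Ro.from_matrix(np.c_[x,np.cross(s*j,x),s*j]) for s in(1,-1)]
def need(Rt,pt):
    o,p,R=state()
    print("slide",np.round((pt-p)*1e3,1),"turn",np.round((Rt*R.inv()).as_rotvec(),4),"deg",round(np.degrees((Rt*R.inv()).magnitude()),1))
E
python3 - <<'E'
from h import *
np.set_printoptions(precision=4,suppress=True)
o,p,R=state();print(R.as_matrix())
c=np.array([.593,.151,.085])
for Rt in target(65,25,155): 
    a=Rt.as_matrix()[:,0]; need(Rt,c+a*.0187-a*.09); need(Rt,c+a*.0187)
for n,uv,z in(("top",(298,150),.085),("top",(299,133),.17),("top",(208,143),.09),("top",(131,256),.095),("scene",(207,235),0)):
    print(ray(n,uv,z))
E
```

```text
[[-0.0004 -0.8992  0.4376]
 [-0.001   0.4376  0.8992]
 [-1.     -0.0001 -0.0011]]
slide [ 325.1 -468.4  -81.1] turn [0.1886 0.3935 0.016 ] deg 25.0
slide [ 290.7 -452.3 -162.7] turn [0.1886 0.3935 0.016 ] deg 25.0
slide [ 325.1 -468.4  -81.1] turn [-0.6113  0.2894 -3.0512] deg 179.1
slide [ 290.7 -452.3 -162.7] turn [-0.6113  0.2894 -3.0512] deg 179.1
[ 0.6977 -0.0725  0.085 ]
[ 0.7126 -0.0693  0.17  ]
[0.7122 0.1436 0.09  ]
[0.4418 0.3099 0.095 ]
[ 0.6984 -0.0664  0.    ]
```

Emit:
{"method": "drive_tool", "body": {"slide": [[325,-468,0],[325,-468,0],[325,-468,0],[325,-468,0],[325,-468,0],[325,-468,0],[325,-468,0],[325,-468,0],[325,-468,0],[325,-468,0]], "turn": [[0.189,0.394,0.016],[0.189,0.394,0.016],[0.189,0.394,0.016],[0.189,0.394,0.016],[0.189,0.394,0.016],[0.189,0.394,0.016],[0.189,0.394,0.016],[0.189,0.394,0.016],[0.189,0.394,0.016],[0.189,0.394,0.016]], "gripper": [1,1,1,1,1,1,1,1,1,1]}}

```text
t: 1.3
eef_pos: [0.5808, 0.1952, 0.2311]
tool_rot: [0.5, -0.242, 0.664, 0.5]
contact_force: [-0.5, -0.0, -0.4]
gripper_width: 0.999
```

```bash
cat > pre.py <<'E'
from h import *
o,p,R=state();print(o["t"],p,o["q"],o["contact_force"])
c=np.array([.593,.151,.085])
Rt=target(65,25,155)[0]
a=Rt.as_matrix()[:,0]; need(Rt,c+a*.0187-a*.09); need(Rt,c+a*.0187)
E
python3 pre.py
```

```text
1.3 [0.58080535 0.19516422 0.23107838] [-0.32077428  0.57634783  0.06583371  1.46814527 -0.31331876  1.44986241
  0.96873522] [-0.51316121 -0.00959057 -0.36231158]
slide [ 39.5 -56.9 -81.5] turn [-0.0008 -0.0001  0.0002] deg 0.0
slide [   5.   -40.8 -163. ] turn [-0.0008 -0.0001  0.0002] deg 0.0
```

Emit:
{"method": "drive_tool", "body": {"slide": [[39,-57,0],[39,-57,0],[39,-57,-40],[39,-57,-80],[39,-57,-80],[39,-57,-80]], "turn": [[0,0,0],[0,0,0],[0,0,0],[0,0,0],[0,0,0],[0,0,0]], "gripper": [1,1,1,1,1,1]}}

```text
t: 1.9
eef_pos: [0.6194, 0.1388, 0.1514]
tool_rot: [0.499, -0.241, 0.665, 0.501]
contact_force: [-0.1, 0.2, 0.9]
gripper_width: 1.001
```

```bash
cat > shot.py <<'E'
import sys
from h import *
import cv2
o,p,R=state();print(o["t"],p,o["gripper_width"],o["contact_force"])
k=sys.argv[1];x,y=float(sys.argv[2]),float(sys.argv[3]);z=float(sys.argv[4]);out=[]
for n in("scene","top"):
    c=cam(n);im=cv2.cvtColor(c["color"],cv2.COLOR_RGB2BGR)
    u=proj(n,[x,y,z])[0].astype(int);w=50
    u=np.clip(u,w,[511-w,383-w]);print(n,"crop origin",u-w,"scale 4")
    out.append(cv2.resize(im[u[1]-w:u[1]+w,u[0]-w:u[0]+w],(400,400),interpolation=cv2.INTER_NEAREST))
cv2.imwrite(f"pics/{k}.png",np.hstack(out))
E
python3 shot.py pre .593 .151 .1; python3 pre.py
```

```text
1.9 [0.61941485 0.13877453 0.15140169] 1.001265476531742 [-0.07625569  0.17061165  0.85825013]
scene crop origin [260 169] scale 4
top crop origin [152 141] scale 4
2.0 [0.62100604 0.13885061 0.15346569] [-0.24052725  0.69773315  0.08063021  1.44223577 -0.30143766  1.37787277
  1.08071503] [0.29022919 0.40408655 0.48822398]
slide [-0.7 -0.6 -3.8] turn [-0.0017  0.0032 -0.0004] deg 0.2
slide [-35.2  15.5 -85.4] turn [-0.0017  0.0032 -0.0004] deg 0.2
```

View pics/pre.png

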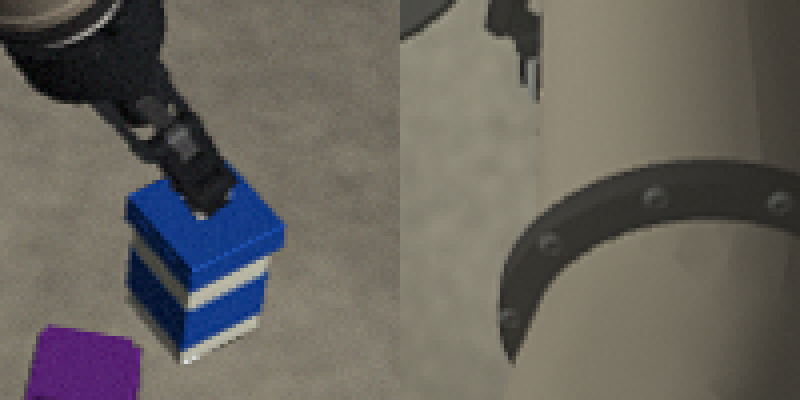

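Emit:
{"method": "drive_tool", "body": {"slide": [[-12,5,-30],[-24,10,-60],[-31,13,-75],[-37,16,-90],[-37,16,-90],[-37,16,-90]], "turn": [[0,0,0],[0,0,0],[0,0,0],[0,0,0],[0,0,0],[0,0,0]], "gripper": [1,1,1,1,1,1]}}

```text
t: 2.6
eef_pos: [0.5854, 0.1552, 0.0653]
tool_rot: [0.502, -0.243, 0.662, 0.5]
contact_force: [0.2, 0.0, -0.0]
gripper_width: 1.001
```

```bash
python3 shot.py down .593 .151 .1; python3 pre.py
```

```text
2.6 [0.58535865 0.15518833 0.06533932] 1.0007115701446643 [ 0.17811104  0.0128827  -0.00437329]
scene crop origin [260 169] scale 4
top crop origin [152 141] scale 4
2.7 [0.58572835 0.1548157  0.06533113] [-0.25860907  0.74655609  0.05626233  1.57983486 -0.32069075  1.18596618
  1.10186239] [-0.51744585  1.14675689  0.64513211]
slide [ 34.6 -16.6  84.3] turn [-0.0022  0.0066  0.    ] deg 0.4
slide [ 0.1 -0.5  2.7] turn [-0.0022  0.0066  0.    ] deg 0.4
```

View pics/down.png

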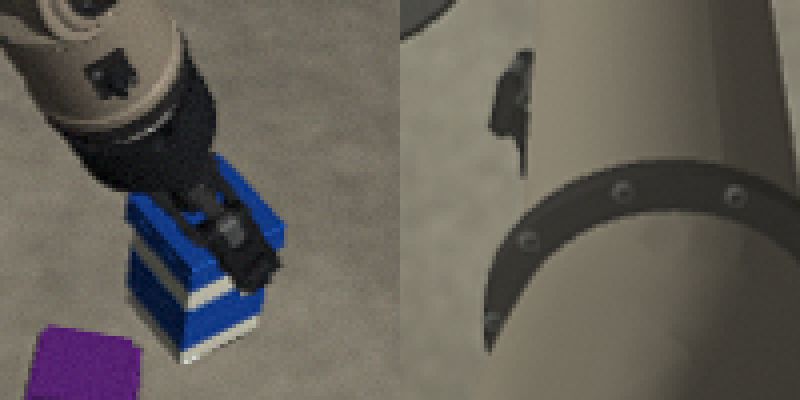

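Emit:
{"method": "drive_tool", "body": {"slide": [[0,0,0],[0,0,0],[0,0,0],[0,0,0],[0,0,0],[0,0,0],[0,0,0]], "turn": [[0,0,0],[0,0,0],[0,0,0],[0,0,0],[0,0,0],[0,0,0],[0,0,0]], "gripper": [0.85,0.78,0.72,0.6,0.5,0.5,0.5], "squeeze": 30}}

```text
t: 3.4
eef_pos: [0.5868, 0.1547, 0.0664]
tool_rot: [0.503, -0.243, 0.662, 0.5]
contact_force: [1.3, -0.7, 6.1]
gripper_width: 0.745
```

```bash
python3 shot.py grip .593 .151 .1
```

```text
3.4 [0.58677654 0.1547186  0.06640471] 0.7452619061271788 [ 1.33702701 -0.72996817  6.07072931]
scene crop origin [260 169] scale 4
top crop origin [152 141] scale 4
```

View pics/grip.png

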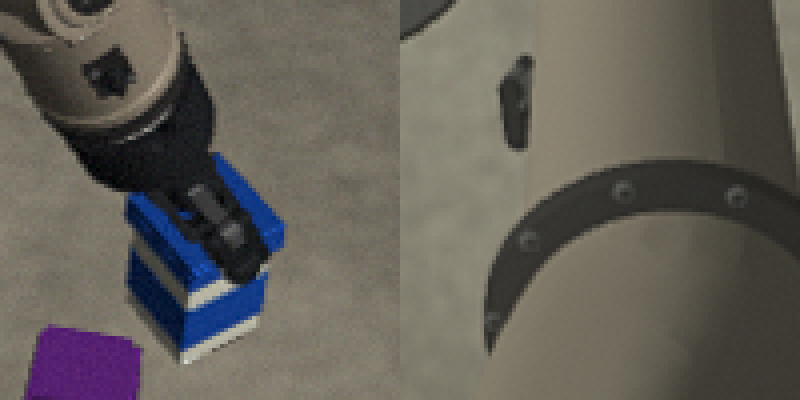

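Emit:
{"method": "drive_tool", "body": {"slide": [[0,0,5],[0,0,15],[0,0,30],[0,0,55],[0,0,90],[0,0,120],[0,0,120]], "turn": [[0,0,0],[0,0,0],[0,0,0],[0,0,0],[0,0,0],[0,0,0],[0,0,0]], "gripper": [0.5,0.5,0.5,0.5,0.5,0.5,0.5]}}

```text
t: 4.2
eef_pos: [0.5894, 0.1553, 0.1922]
tool_rot: [0.506, -0.245, 0.659, 0.499]
contact_force: [0.2, -0.1, 0.5]
gripper_width: 0.746
```

```bash
python3 shot.py lift .593 .151 .15
```

```text
4.2 [0.58938965 0.15526525 0.19215212] 0.7462016566385108 [ 0.20249239 -0.12802904  0.47073834]
scene crop origin [262 154] scale 4
top crop origin [148 137] scale 4
```

View pics/lift.png

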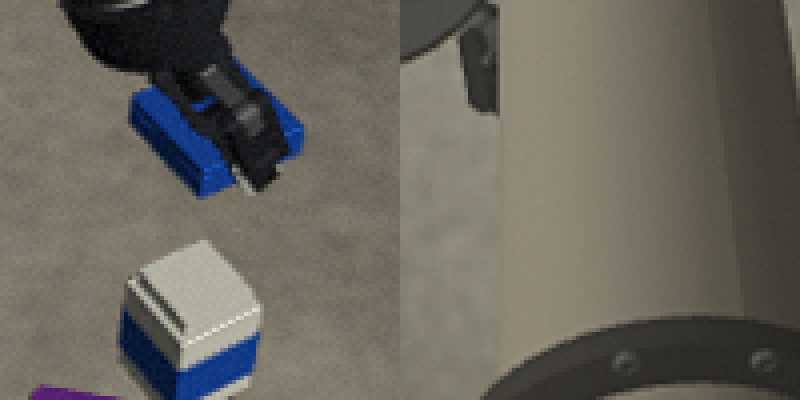

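```bash
cat > stage.py <<'E'
from h import *
np.set_printoptions(precision=4,suppress=True)
Rg=Ro.from_quat([-.243,.662,.5,.503]);pg=np.array([.5868,.1547,.0664])
lid_in_tool=Rg.inv().apply(np.array([.593,.151,.085])-pg)
# lid frame in grip: z up, level, y along yaw 65
Rl=Ro.from_euler('z',-25,degrees=True)   # lid x outward(-25), y at 65
Rrel=Rl.inv()*Rg
def toolfor(Rlid,c):
    Rt=Rlid*Rrel; return Rt,np.array(c)-Rt.apply(lid_in_tool)
# standing: lid x(outward) -> up?  rotate so tool tip goes outward: lid z -> -d, lid x -> +z
def standing(dy):
    d=np.array([np.cos(dy),np.sin(dy),0]);z=-d;x=np.array([0,0,1.]);y=np.cross(z,x);return Ro.from_matrix(np.c_[x,y,z])
E
python3 - <<'E'
from stage import *
print("lid in tool",lid_in_tool)
Rt,pt=toolfor(standing(0),[.58,.02,.12]); print(Rt.as_matrix(),pt)
need(Rt,pt)
E
```

```text
lid in tool [-0.0199  0.0012 -0.0006]
[[ 0.9087 -0.4174 -0.0057]
 [ 0.0053 -0.0022  1.    ]
 [-0.4174 -0.9087  0.0003]] [0.5986 0.0207 0.1128]
slide [  11.4 -134.1  -75.1] turn [-0.3429 -1.5403  0.3413] deg 92.5
```

Emit:
{"method": "drive_tool", "body": {"slide": [[-10,-40,20],[-10,-90,20],[-10,-134,20],[0,-134,10],[11,-134,10],[11,-134,0],[11,-134,0],[11,-134,0],[11,-134,0],[11,-134,0]], "turn": [[-0.343,-1.54,0.341],[-0.343,-1.54,0.341],[-0.343,-1.54,0.341],[-0.343,-1.54,0.341],[-0.343,-1.54,0.341],[-0.343,-1.54,0.341],[-0.343,-1.54,0.341],[-0.343,-1.54,0.341],[-0.343,-1.54,0.341],[-0.343,-1.54,0.341]], "gripper": [0.5,0.5,0.5,0.5,0.5,0.5,0.5,0.5,0.5,0.5]}}

```text
t: 5.3
eef_pos: [0.6002, -0.003, 0.187]
tool_rot: [0.661, -0.586, 0.387, 0.266]
contact_force: [-0.0, -1.0, 0.7]
gripper_width: 0.739
```

Run:
```python
from stage import *
o,p,R=state();print(o["t"],p,o["q"],o["gripper_width"],o["contact_force"])
Rt,pt=toolfor(standing(0),[.58,.02,.12]);need(Rt,pt)
```

```text
5.3 [ 0.6002 -0.003   0.187 ] [-0.3574  0.2021  0.1513  2.2475  0.9877  0.2318  0.2279] 0.7390215761027648 [-0.0201 -1.0023  0.7328]
slide [ -1.6  23.7 -74.1] turn [-0.0655 -0.5327  0.1987] deg 32.8
```

Emit:
{"method": "drive_tool", "body": {"slide": [[0,24,0],[0,24,0],[0,24,0],[0,24,0],[0,24,0],[0,24,0]], "turn": [[-0.066,-0.533,0.199],[-0.066,-0.533,0.199],[-0.066,-0.533,0.199],[-0.066,-0.533,0.199],[-0.066,-0.533,0.199],[-0.066,-0.533,0.199]], "gripper": [0.5,0.5,0.5,0.5,0.5,0.5]}}

```text
t: 5.9
eef_pos: [0.598, 0.0094, 0.1813]
tool_rot: [0.662, -0.662, 0.295, 0.191]
contact_force: [0.7, -0.6, -1.4]
gripper_width: 0.739
```

Run:
```python
from stage import *
o,p,R=state();print(o["t"],p,o["q"],o["gripper_width"],o["contact_force"])
Rt,pt=toolfor(standing(0),[.58,.02,.12]);need(Rt,pt)
```

```text
5.9 [0.598  0.0094 0.1813] [-0.2486  0.2523 -0.0876  2.4107  2.222   0.5127 -0.9849] 0.7392281010237185 [ 0.6864 -0.5547 -1.363 ]
slide [  0.6  11.4 -68.5] turn [ 0.0322 -0.2735  0.15  ] deg 18.0
```

Emit:
{"method": "drive_tool", "body": {"slide": [[20,11,-10],[20,11,-20],[20,11,-20],[20,11,-20],[20,11,-20],[20,11,-20]], "turn": [[0.032,-0.274,0.15],[0.032,-0.274,0.15],[0.032,-0.274,0.15],[0.032,-0.274,0.15],[0.032,-0.274,0.15],[0.032,-0.274,0.15]], "gripper": [0.5,0.5,0.5,0.5,0.5,0.5]}}

```text
t: 6.5
eef_pos: [0.6148, 0.0389, 0.1312]
tool_rot: [-0.662, 0.702, -0.173, -0.198]
contact_force: [0.2, 3.4, -4.9]
gripper_width: 0.745
```

```bash
python3 - <<'E'
from stage import *
o,p,R=state();print(o["t"],p,o["q"],o["gripper_width"],o["contact_force"])
Rt,pt=toolfor(standing(0),[.6,.02,.052]);need(Rt,pt)
E
python3 shot.py stand .6 .02 .13
```

```text
6.5 [0.6148 0.0389 0.1312] [ 0.7513  0.9251 -1.2535  2.4358  2.5043  1.1758 -0.51  ] 0.7454228819781489 [ 0.1905  3.3778 -4.8653]
slide [  3.8 -18.2 -86.4] turn [ 0.0486 -0.0996 -0.0407] deg 6.8
6.5 [0.61477237 0.03893568 0.13117789] 0.7454228819781489 [ 0.19051117  3.37775707 -4.86527077]
scene crop origin [210 137] scale 4
top crop origin [208 136] scale 4
```

View pics/stand.png

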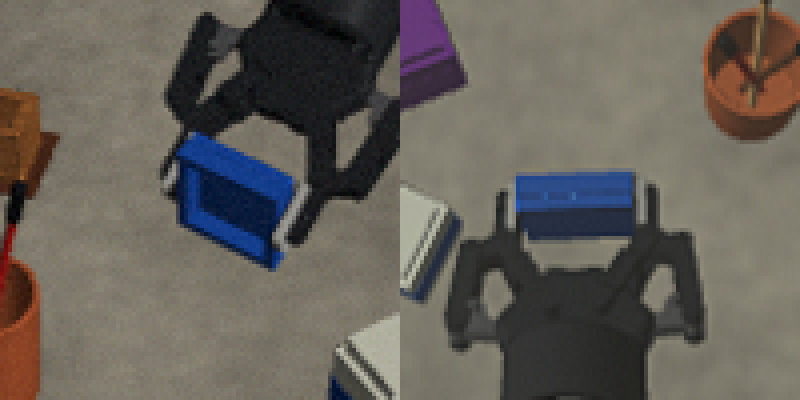

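Emit:
{"method": "drive_tool", "body": {"slide": [[10,-10,0],[15,-18,-10],[15,-18,-25],[15,-18,-40],[15,-18,-50],[15,-18,-50]], "turn": [[0.049,-0.1,-0.041],[0.049,-0.1,-0.041],[0.049,-0.1,-0.041],[0.049,-0.1,-0.041],[0.049,-0.1,-0.041],[0.049,-0.1,-0.041]], "gripper": [0.5,0.5,0.5,0.5,0.5,0.5]}}

```text
t: 7.2
eef_pos: [0.628, 0.0187, 0.0728]
tool_rot: [0.695, -0.684, 0.155, 0.157]
contact_force: [-0.3, 0.5, 0.1]
gripper_width: 0.75
```

```bash
python3 - <<'E'
from stage import *
o,p,R=state();print(o["t"],p,o["q"],o["joint_vel"],o["gripper_width"],o["contact_force"])
Rt,pt=toolfor(standing(0),[.6,.02,.052]);need(Rt,pt)
E
python3 shot.py stand2 .6 .02 .08
```

```text
7.2 [0.628  0.0187 0.0728] [ 0.8     1.2559 -1.213   2.4224  2.7921  1.3747 -0.446 ] [ 0.0178 -0.014  -0.0511  0.0029 -0.0114  0.0029  0.0096] 0.7496096982803764 [-0.2599  0.5101  0.0683]
slide [ -9.4   2.1 -27.9] turn [-0.0148 -0.0142  0.0058] deg 1.2
7.2 [0.62795034 0.01865203 0.07276488] 0.7496096982803764 [-0.25989325  0.51011464  0.06828496]
scene crop origin [209 152] scale 4
top crop origin [208 140] scale 4
```

View pics/stand2.png

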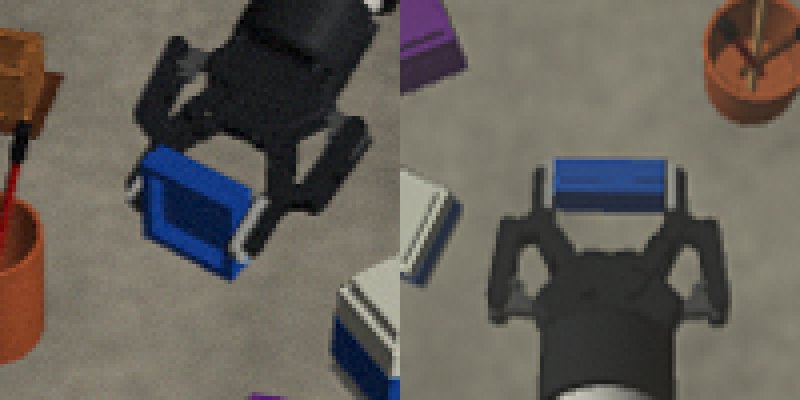

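```bash
cat > ov.py <<'E'
import sys,cv2
from stage import *
def overlay(name,Rl,c,w=30,s=8):
    """Rl lid rotation, c lid centre"""
    B=np.array([[x,y,z] for x in(-.032,.032) for y in(-.032,.032) for z in(-.01,.01)])
    X=Rl.apply(B)+c;out=[]
    for n in("scene","top"):
        im=cv2.cvtColor(cam(n)["color"],cv2.COLOR_RGB2BGR);P=proj(n,X);u=P.mean(0).astype(int)
        o=u-[w*5//6,w*5//6];im=cv2.resize(im[o[1]:o[1]+50,o[0]:o[0]+50],(400,400),interpolation=cv2.INTER_CUBIC)
        Q=np.round((P-o+.5)*8).astype(int)
        for i in range(8):
            for k in(1,2,4):
                if not i&k: cv2.line(im,tuple(map(int,Q[i])),tuple(map(int,Q[i|k])),(0,255,255),1)
        out.append(im)
    cv2.imwrite(f"pics/{name}.png",np.hstack(out))
E
python3 - <<'E'
from ov import *
o,p,R=state();Rl=R*Rrel.inv();c=p+R.apply(lid_in_tool);print(c,Rl.as_matrix())
overlay("ov1",Rl,c)
E
```

```text
[0.6099 0.0179 0.082 ] [[ 0.0115  0.0064 -0.9999]
 [-0.0161  0.9999  0.0062]
 [ 0.9998  0.0161  0.0116]]
```

View pics/ov1.png

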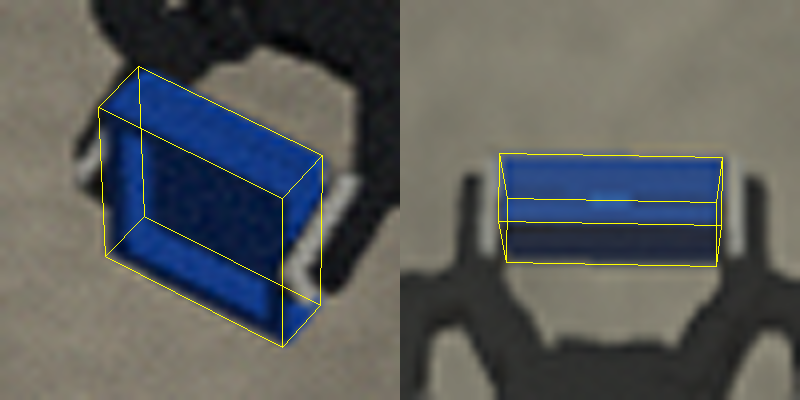

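Emit:
{"method": "drive_tool", "body": {"slide": [[0,2,-12],[0,2,-24],[0,2,-36],[0,2,-43],[0,2,-45],[0,2,-45],[0,2,-45]], "turn": [[-0.015,-0.014,0.006],[-0.015,-0.014,0.006],[-0.015,-0.014,0.006],[-0.015,-0.014,0.006],[-0.015,-0.014,0.006],[-0.015,-0.014,0.006],[-0.015,-0.014,0.006]], "gripper": [0.5,0.5,0.5,0.5,0.5,0.5,0.5]}}

```text
t: 8.1
eef_pos: [0.6287, 0.0204, 0.0305]
tool_rot: [0.692, -0.69, 0.148, 0.152]
contact_force: [0.4, 0.8, -0.8]
gripper_width: 0.747
```

Run:
```python
from ov import *
o,p,R=state();Rl=R*Rrel.inv();c=p+R.apply(lid_in_tool);print(o["q"],o["contact_force"],c,Rl.as_matrix())
overlay("ov2",Rl,c)
Rt,pt=toolfor(standing(0),[.61,.02,.032]);need(Rt,pt)
```

```text
[ 0.7675  1.3516 -1.1192  2.3996  2.924   1.425  -0.4483] [ 0.4311  0.7512 -0.8222] [0.6101 0.0197 0.0376] [[-0.0037  0.0011 -1.    ]
 [-0.0024  1.      0.0011]
 [ 1.      0.0024 -0.0037]]
slide [-0.1  0.3 -5.9] turn [-0.0022  0.004   0.0011] deg 0.3
```

View pics/ov2.png

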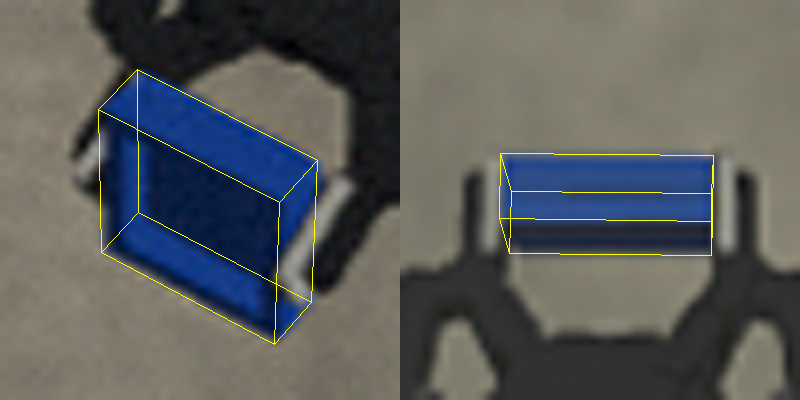

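Oriented to within about 0.3°, 5–6 mm above the table. I'll lower it gently until contact.

Emit:
{"method": "drive_tool", "body": {"slide": [[0,0,-2],[0,0,-4],[0,0,-5],[0,0,-5]], "turn": [[-0.002,0.004,0.001],[-0.002,0.004,0.001],[-0.002,0.004,0.001],[-0.002,0.004,0.001]], "gripper": [0.5,0.5,0.5,0.5]}}

```text
t: 8.6
eef_pos: [0.6287, 0.0204, 0.0255]
tool_rot: [-0.691, 0.691, -0.149, -0.153]
contact_force: [0.6, -1.0, -1.9]
gripper_width: 0.745
```

Emit:
{"method": "drive_tool", "body": {"slide": [[0,0,-1],[0,0,-1]], "turn": [[0,0,0],[0,0,0]], "gripper": [0.5,0.5]}}

```text
t: 8.8
eef_pos: [0.6289, 0.0205, 0.0252]
tool_rot: [-0.691, 0.691, -0.149, -0.153]
contact_force: [-1.8, -1.6, 3.8]
gripper_width: 0.743
```

Emit:
{"method": "drive_tool", "body": {"slide": [[0,0,-1],[0,0,-1]], "turn": [[0,0,0],[0,0,0]], "gripper": [0.5,0.5]}}

```text
t: 9.0
eef_pos: [0.6292, 0.0205, 0.0251]
tool_rot: [-0.691, 0.691, -0.148, -0.152]
contact_force: [-2.1, -1.1, 4.9]
gripper_width: 0.74
```

Emit:
{"method": "drive_tool", "body": {"slide": [[0,0,0],[0,0,0]], "turn": [[0,0,0],[0,0,0]], "gripper": [0.5,0.5]}}

```text
t: 9.2
eef_pos: [0.6292, 0.0206, 0.0252]
tool_rot: [-0.691, 0.691, -0.148, -0.152]
contact_force: [-1.2, -1.3, 2.7]
gripper_width: 0.747
```

Run:
```python
from ov import *
o,p,R=state();Rl=R*Rrel.inv();c=p+R.apply(lid_in_tool);print(o["contact_force"],c,Rl.as_matrix())
print(R.as_matrix()[:,0])
overlay("ov3",Rl,c)
```

```text
[-1.182  -1.3217  2.7173] [0.6106 0.0199 0.0323] [[-0.0037  0.0001 -1.    ]
 [-0.0007  1.      0.0001]
 [ 1.      0.0007 -0.0037]]
[ 0.9102  0.0055 -0.4141]
```

View pics/ov3.png

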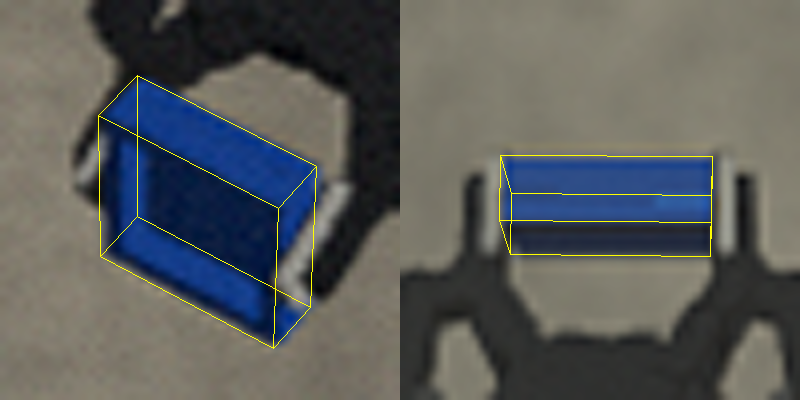

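Emit:
{"method": "drive_tool", "body": {"slide": [[0,0,0],[0,0,0],[0,0,0],[0,0,0],[0,0,0],[0,0,0]], "turn": [[0,0,0],[0,0,0],[0,0,0],[0,0,0],[0,0,0],[0,0,0]], "gripper": [0.75,0.78,0.82,0.88,0.94,1.0]}}

```text
t: 9.9
eef_pos: [0.6292, 0.0206, 0.0251]
tool_rot: [-0.691, 0.691, -0.148, -0.152]
contact_force: [-0.1, 0.6, 1.1]
gripper_width: 1.002
```

Run:
```python
from ov import *
o,p,R=state();print(o["contact_force"],o["gripper_width"])
overlay("ov4",standing(0),[.6106,.0199,.032])
```

```text
[-0.1417  0.5852  1.1084] 1.002112839710859
```

View pics/ov4.png

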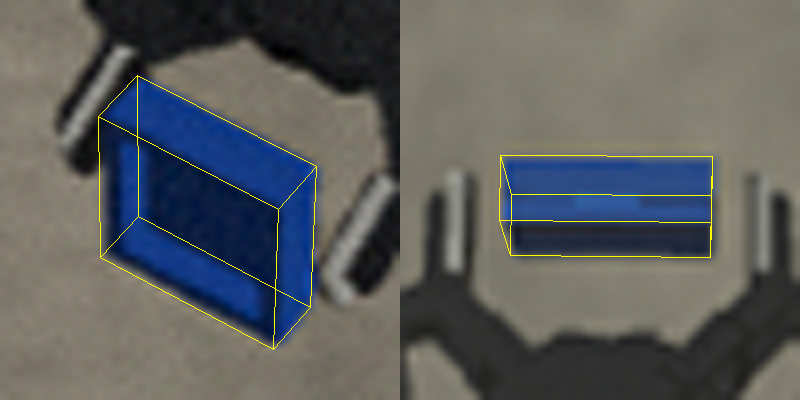

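Emit:
{"method": "drive_tool", "body": {"slide": [[-4,0,15],[-8,0,35],[-10,0,60],[-10,0,85],[-10,0,110],[-10,0,130],[-10,0,130]], "turn": [[0,0,0],[0,0,0],[0,0,0],[0,0,0],[0,0,0],[0,0,0],[0,0,0]], "gripper": [1,1,1,1,1,1,1]}}

```text
t: 10.7
eef_pos: [0.6307, 0.0208, 0.1578]
tool_rot: [-0.69, 0.692, -0.148, -0.151]
contact_force: [0.2, -0.0, 0.8]
gripper_width: 0.997
```

Run:
```python
from ov import *
o,p,R=state();print(o["contact_force"],p,o["q"])
overlay("ov5",standing(0),[.6106,.0199,.032])
for d in(0,180):
  for Rt in target(0,0,0): need(Rt,[.611,.02,.19])
```

```text
[ 0.1893 -0.0227  0.7983] [0.6307 0.0208 0.1578] [ 0.8718  1.1271 -1.4096  2.4345  2.5943  1.32   -0.3661]
slide [-19.   -1.   34.4] turn [ 0.8862  0.8892 -1.3879] deg 107.2
slide [-19.   -1.   34.4] turn [-0.8878  0.8848  1.3769] deg 106.7
slide [-19.   -1.   34.4] turn [ 0.8862  0.8892 -1.3879] deg 107.2
slide [-19.   -1.   34.4] turn [-0.8878  0.8848  1.3769] deg 106.7
```

View pics/ov5.png

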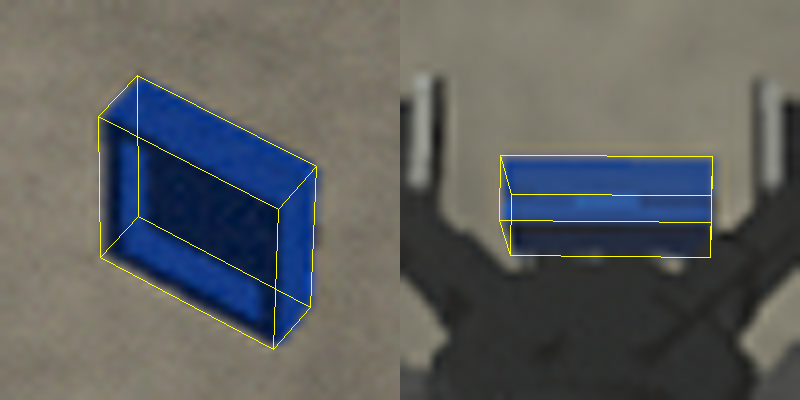

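Emit:
{"method": "drive_tool", "body": {"slide": [[0,0,20],[0,0,40],[-10,0,50],[-19,0,50],[-19,0,50],[-19,0,50],[-19,0,50],[-19,0,50],[-19,0,50]], "turn": [[0,1.145,0],[0,1.145,0],[0,1.145,0],[0,1.145,0],[0,1.145,0],[0,1.145,0],[0,1.145,0],[0,1.145,0],[0,1.145,0]], "gripper": [1,1,1,1,1,1,1,1,1]}}

```text
t: 11.7
eef_pos: [0.6096, 0.0221, 0.2055]
tool_rot: [-0.538, 0.551, -0.452, -0.451]
contact_force: [1.5, -1.0, 0.0]
gripper_width: 1.0
```

Run:
```python
from ov import *
o,p,R=state();print(o["contact_force"],p,o["q"])
for Rt in target(0,0,0): need(Rt,[.611,.02,.19])
```

```text
[ 1.5366 -1.0063  0.0166] [0.6096 0.0221 0.2055] [ 0.7708  0.6578 -1.305   1.8338  0.841   1.0796  0.7627]
slide [  1.4  -2.1 -15.5] turn [ 0.1585  0.1349 -1.5783] deg 91.2
slide [  1.4  -2.1 -15.5] turn [-0.1345  0.1579  1.5533] deg 89.8
```

Emit:
{"method": "drive_tool", "body": {"slide": [[0,-2,0],[0,-2,0],[0,-2,0],[0,-2,0],[0,-2,0],[0,-2,0],[0,-2,0],[0,-2,0],[1,-2,0],[1,-2,0]], "turn": [[0.159,0.135,-1.578],[0.159,0.135,-1.578],[0.159,0.135,-1.578],[0.159,0.135,-1.578],[0.159,0.135,-1.578],[0.159,0.135,-1.578],[0.159,0.135,-1.578],[0.159,0.135,-1.578],[0.159,0.135,-1.578],[0.159,0.135,-1.578]], "gripper": [1,1,1,1,1,1,1,0.8,0.7,0.7]}}

```text
t: 12.7
eef_pos: [0.6097, 0.0201, 0.2033]
tool_rot: [0.708, -0.032, 0.705, 0.027]
contact_force: [0.2, 1.2, 0.2]
gripper_width: 0.699
```

```bash
python3 - <<'E'
from ov import *
o,p,R=state();print(o["contact_force"],p,o["q"],o["gripper_width"])
for Rt in target(0,0,0): need(Rt,[.611,.02,.14])
E
python3 shot.py up .611 .02 .1
```

```text
[0.1663 1.2434 0.19  ] [0.6097 0.0201 0.2033] [ 0.5538  0.5804 -0.9742  1.7008  0.5309  1.1453 -0.4886] 0.6985894068831402
slide [  1.3  -0.1 -63.3] turn [ 0.0078  0.0032 -0.0835] deg 4.8
slide [  1.3  -0.1 -63.3] turn [-0.0049  0.012   3.058 ] deg 175.2
12.7 [0.60970151 0.02010884 0.20334208] 0.6985894068831402 [0.16628638 1.24335219 0.18997325]
scene crop origin [207 149] scale 4
top crop origin [208 133] scale 4
```

View pics/up.png

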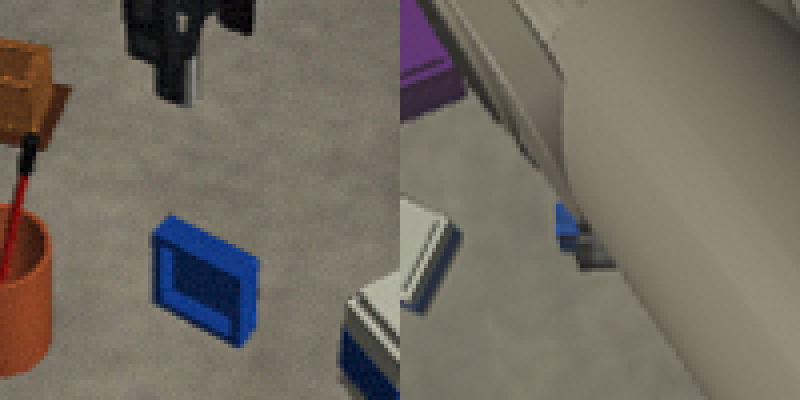

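Emit:
{"method": "drive_tool", "body": {"slide": [[1,0,-40],[1,0,-80],[1,0,-110],[1,0,-130],[1,0,-145],[1,0,-155],[1,0,-160],[1,0,-160],[1,0,-160]], "turn": [[0.008,0.003,-0.083],[0.008,0.003,-0.083],[0.008,0.003,-0.083],[0.008,0.003,-0.083],[0.008,0.003,-0.083],[0.008,0.003,-0.083],[0.008,0.003,-0.083],[0.008,0.003,-0.083],[0.008,0.003,-0.083]], "gripper": [0.65,0.6,0.6,0.6,0.6,0.6,0.6,0.6,0.6]}}

```text
t: 13.7
eef_pos: [0.6118, 0.0196, 0.0446]
tool_rot: [0.708, -0.002, 0.706, 0.001]
contact_force: [1.0, -0.5, 0.8]
gripper_width: 0.596
```

```bash
python3 - <<'E'
from ov import *
o,p,R=state();print(o["contact_force"],p,o["q"],o["gripper_width"])
need(target(0,0,0)[0],[.611,.02,.043])
E
python3 shot.py d2 .611 .02 .06
```

```text
[ 1.0157 -0.4514  0.8389] [0.6118 0.0196 0.0446] [ 0.4526  0.7553 -0.8231  1.8054  0.7006  0.897  -0.6919] 0.5960876278822289
slide [-0.8  0.4 -1.6] turn [ 0.0007  0.0029 -0.0039] deg 0.3
13.7 [0.61182139 0.01962886 0.04455035] 0.5960876278822289 [ 1.01570193 -0.45141453  0.83888668]
scene crop origin [207 161] scale 4
top crop origin [209 137] scale 4
```

View pics/d2.png

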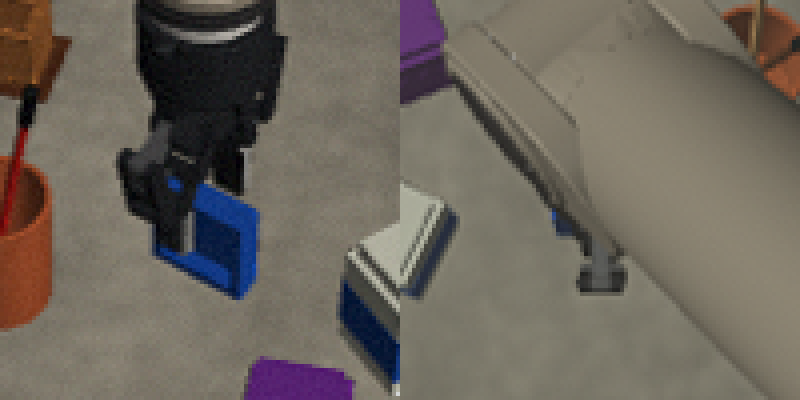

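Emit:
{"method": "drive_tool", "body": {"slide": [[-1,0,-1],[-1,0,-1],[-1,0,-1],[-1,0,-1],[-1,0,-1],[-1,0,-1],[-1,0,-1],[-1,0,-1]], "turn": [[0,0.003,-0.004],[0,0.003,-0.004],[0,0.003,-0.004],[0,0.003,-0.004],[0,0.003,-0.004],[0,0.003,-0.004],[0,0.003,-0.004],[0,0.003,-0.004]], "gripper": [0.5,0.4,0.33,0.28,0.24,0.2,0.1,0.05], "squeeze": 35}}

```text
t: 14.6
eef_pos: [0.6108, 0.0196, 0.0436]
tool_rot: [0.707, -0.0, 0.707, -0.0]
contact_force: [-0.3, 0.2, 1.4]
gripper_width: 0.227
```

Emit:
{"method": "drive_tool", "body": {"slide": [[0,0,0],[0,0,5],[0,0,20],[0,0,40],[0,0,60],[0,0,60],[0,0,60]], "turn": [[0,0,0],[0,0,0],[0,0,0],[0,0,0],[0,0,0],[0,0,0],[0,0,0]], "gripper": [0.05,0.05,0.05,0.05,0.05,0.05,0.05]}}

```text
t: 15.3
eef_pos: [0.6114, 0.0195, 0.105]
tool_rot: [0.708, -0.0, 0.706, -0.001]
contact_force: [-0.1, -0.8, -0.6]
gripper_width: 0.224
```

```bash
python3 shot.py l2 .611 .02 .1
```

```text
15.3 [0.61140666 0.0194975  0.10501237] 0.22389758728920162 [-0.12764246 -0.79935293 -0.63360426]
scene crop origin [207 149] scale 4
top crop origin [208 133] scale 4
```

View pics/l2.png

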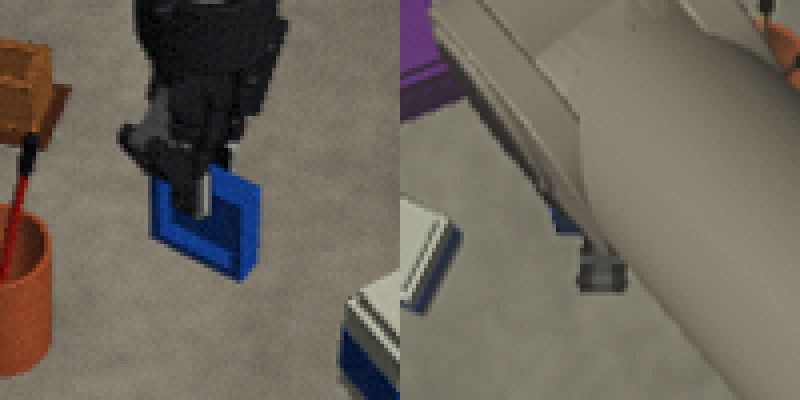

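```bash
cat > rk.py <<'E'
import sys,cv2
from h import *
x,y,yaw=map(float,sys.argv[2:5]);yaw=np.radians(yaw)
def W(l): l=np.asarray(l,float);return np.c_[x+np.cos(yaw)*l[:,0]-np.sin(yaw)*l[:,1],y+np.sin(yaw)*l[:,0]+np.cos(yaw)*l[:,1],l[:,2]]
def rect(hx,hy,cy,z): return [[-hx,cy-hy,z],[hx,cy-hy,z],[hx,cy+hy,z],[-hx,cy+hy,z]]
S=[(rect(.0315,.094,0,.002),(255,255,0)),(rect(.0215,.084,0,.046),(0,255,255)),(rect(.0135,.036,.04,.046),(0,255,0)),(rect(.012,.034,.04,.008),(255,0,255)),(rect(.01,.032,-.04,.072),(255,255,255))]
for n,(ox,oy) in(("scene",(145,140)),("top",(322,180))):
    im=cv2.cvtColor(cam(n)["color"],cv2.COLOR_RGB2BGR)
    im=cv2.resize(im[oy:oy+62,ox:ox+88],None,fx=8,fy=8,interpolation=cv2.INTER_CUBIC)
    raw=im.copy()
    for r,c in S:
        Q=np.round((proj(n,W(r))-[ox,oy]+.5)*8).astype(np.int32);cv2.polylines(im,[Q],True,c,1)
    cv2.imwrite(f"pics/{sys.argv[1]}_{n}.png",im)
E
python3 rk.py rk1 .5565 -.2465 20.6
```

```text
(no output)
```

View pics/rk1_scene.png

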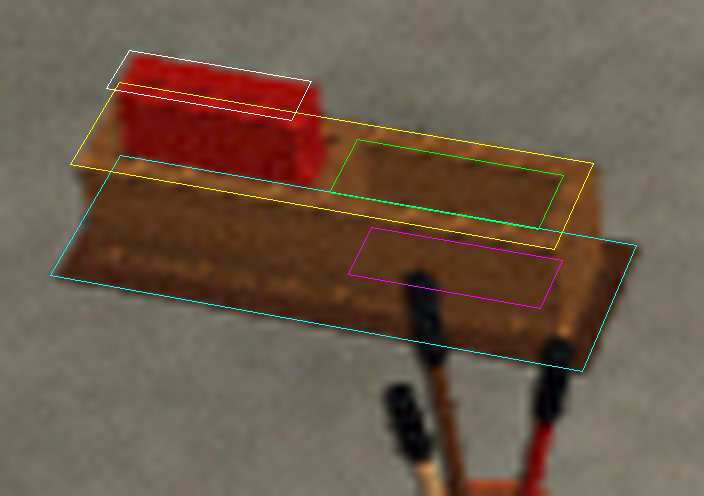

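View pics/rk1_top.png

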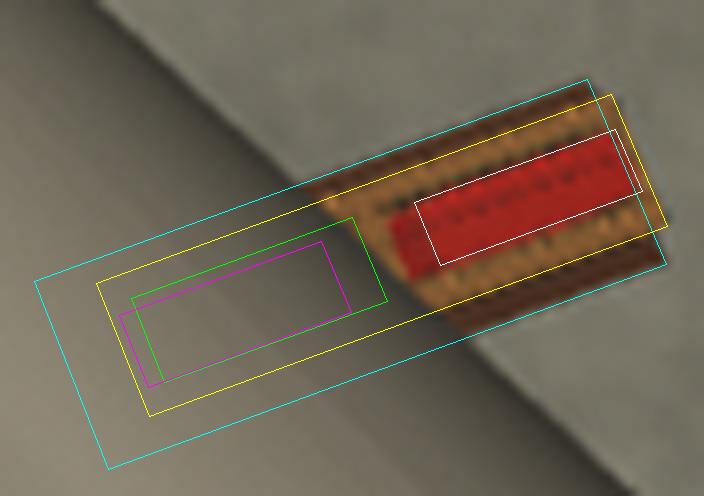

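```bash
sed -i 's/    im=cv2.cvtColor(cam(n)\["color"\],cv2.COLOR_RGB2BGR)$/    im=cv2.imread(f"pics\/{n}0.png")/' rk.py; grep -n imread rk.py; sed -i 's/cv2.imwrite(f"pics.*/cv2.imwrite(f"pics\/{sys.argv[1]}_{n}.png",im);cv2.imwrite(f"pics\/{sys.argv[1]}_{n}_raw.png",raw)/' rk.py; python3 rk.py rk2 .5565 -.2465 20.6
```

```text
8:    im=cv2.imread(f"pics/{n}0.png")
```

View pics/rk2_top.png

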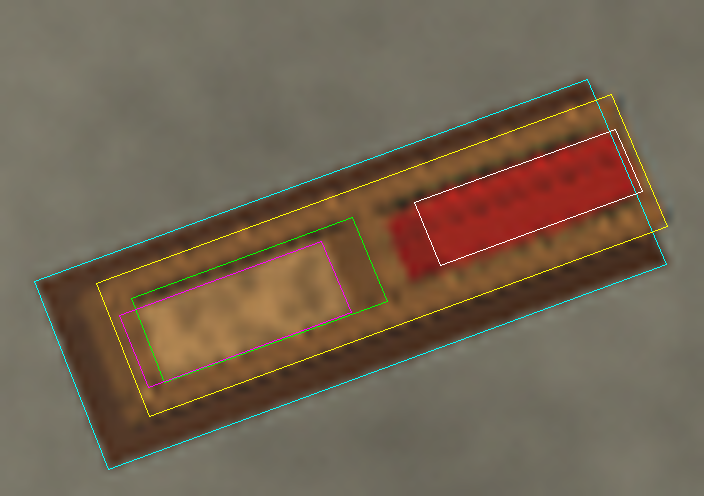

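View pics/rk2_top_raw.png

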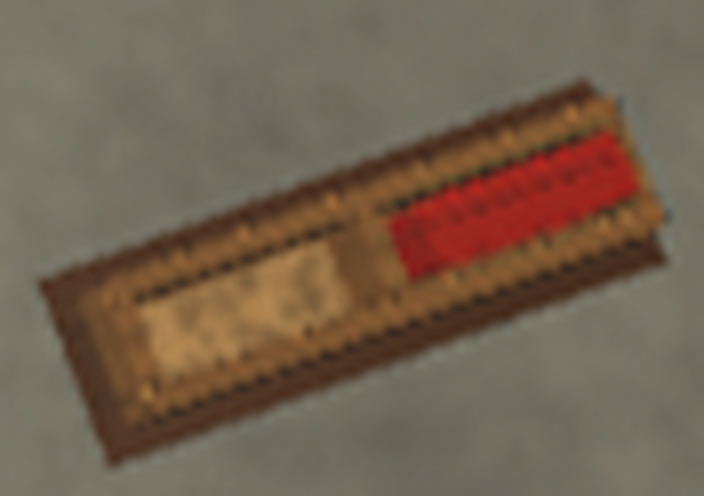

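View pics/rk2_scene_raw.png

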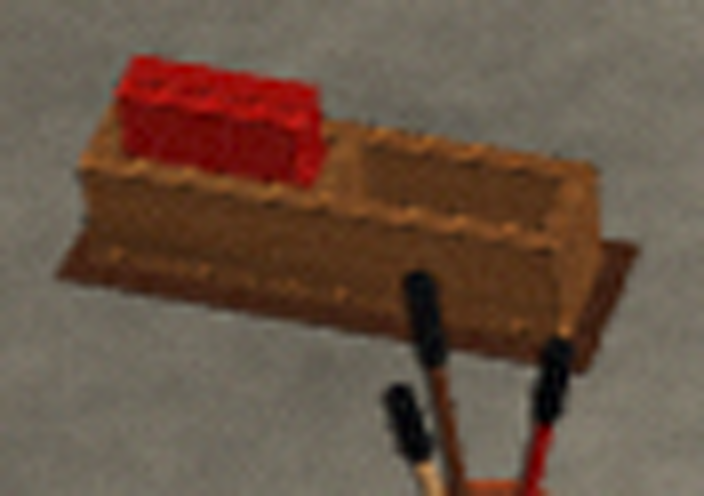

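Run:
```python
from h import *
np.set_printoptions(precision=4,suppress=True)
T=lambda x,y:np.array([322+x/8-.5,180+y/8-.5]);S=lambda x,y:np.array([145+x/8-.5,140+y/8-.5])
f=lambda a,b:(a*.0315,b*.094,.002); r=lambda a,b:(a*.0215,b*.084,.046); b_=lambda a,b:(a*.0135,.04+b*.036,.046)
top=[(f(1,1),T(38,283)),(f(-1,1),T(110,467)),(f(-1,-1),T(667,263)),(f(1,-1),T(588,78)),
 (r(1,-1),T(615,96)),(r(-1,-1),T(662,226)),(b_(1,1),T(135,299)),(b_(-1,1),T(165,381)),(b_(1,-1),T(348,223)),(b_(-1,-1),T(392,300))]
sc=[(f(1,-1),S(55,277)),(f(1,1),S(585,372)),(f(-1,1),S(638,245)),(r(1,-1),S(78,168)),(r(-1,1),S(599,168)),(r(1,1),S(563,252)),
 (b_(-1,1),S(564,180)),(b_(1,1),S(545,237)),(b_(-1,-1),S(365,143)),(b_(1,-1),S(338,197))]
A=[("top",l,u) for l,u in top];B=[("scene",l,u) for l,u in sc]
for o in(A,B,A+B):
    p,res=fit(o,[.556,-.2465,.36]);bay=p[:2]+.04*np.array([-np.sin(p[2]),np.cos(p[2])])
    print(p,np.degrees(p[2]),"bay",bay);print(np.round(res,1).tolist())
```

```text
[ 0.5564 -0.2469  0.3609] 20.67671228738984 bay [ 0.5423 -0.2095]
[[-0.3, -0.2], [-0.0, 0.4], [0.0, 0.1], [-0.0, 0.1], [-0.4, -0.2], [0.8, 0.0], [-0.4, 0.0], [0.1, 0.2], [0.7, -0.7], [-0.5, 0.1]]
[ 0.5568 -0.2438  0.3587] 20.549507347330678 bay [ 0.5427 -0.2063]
[[0.1, 0.2], [0.3, 0.4], [0.4, 0.5], [-0.3, -0.1], [-0.0, -0.1], [-0.3, 0.1], [0.6, -0.2], [-0.1, -0.6], [-0.3, -0.0], [-0.3, -0.2]]
[ 0.5562 -0.2458  0.3595] 20.59872117814562 bay [ 0.5421 -0.2083]
[[-0.8, -0.2], [-0.5, 0.4], [-0.4, 0.3], [-0.5, 0.2], [-0.8, -0.1], [0.4, 0.1], [-0.9, 0.0], [-0.4, 0.3], [0.2, -0.6], [-1.0, 0.2], [-0.3, -0.2], [-0.1, -0.1], [-0.0, 0.0], [-0.7, -0.5], [-0.5, -0.6], [-0.8, -0.3], [0.1, -0.6], [-0.6, -1.0], [-0.7, -0.4], [-0.8, -0.6]]
```

Run:
```python
from h import *
o,p,R=state();print(p,o["q"])
need(target(20.6,0,0)[0],[.5423,-.209,.165])
```

```text
[0.61051178 0.01965497 0.10317141] [ 0.4909669   0.68457793 -0.87888743  1.7763273   0.62423979  0.98593411
 -0.64005226]
slide [ -68.2 -228.7   61.8] turn [ 0.0009 -0.0008  0.3596] deg 20.6
```

Emit:
{"method": "drive_tool", "body": {"slide": [[-30,0,30],[-60,-20,50],[-68,-60,62],[-68,-100,62],[-68,-140,62],[-68,-180,62],[-68,-210,62],[-68,-229,62],[-68,-229,62],[-68,-229,62]], "turn": [[0,0,0.05],[0,0,0.1],[0,0,0.15],[0,0,0.2],[0,0,0.25],[0,0,0.3],[0,0,0.36],[0,0,0.36],[0,0,0.36],[0,0,0.36]], "gripper": [0.05,0.05,0.05,0.05,0.05,0.05,0.05,0.05,0.05,0.05]}}

```text
t: 16.7
eef_pos: [0.5424, -0.2087, 0.165]
tool_rot: [0.695, -0.126, 0.696, 0.126]
contact_force: [0.4, 0.4, -0.8]
gripper_width: 0.228
```

```bash
cat > ov6.py <<'E'
import sys
from ov import *
o,p,R=state();print(o["t"],p,o["q"],o["gripper_width"],o["contact_force"])
need(target(20.6,0,0)[0],[.5423,-.209,.0516])
c=p+[-.0004,.0009,-.0116]
overlay(sys.argv[1],standing(np.radians(20.6)),c)
E
python3 ov6.py ov6; python3 shot.py rk3 .542 -.208 .09
```

```text
16.7 [ 0.5424 -0.2087  0.165 ] [ 1.0069  0.6094 -1.0272  1.7991  0.5898  1.0778  0.1235] 0.22805746890525858 [ 0.433  0.358 -0.828]
slide [  -0.1   -0.3 -113.4] turn [ 0.0001 -0.0007  0.    ] deg 0.0
16.8 [ 0.54268643 -0.20746657  0.16532872] 0.22616916659407413 [-1.05260388  0.41085209  0.08277973]
scene crop origin [149  99] scale 4
top crop origin [307 164] scale 4
```

View pics/ov6.png

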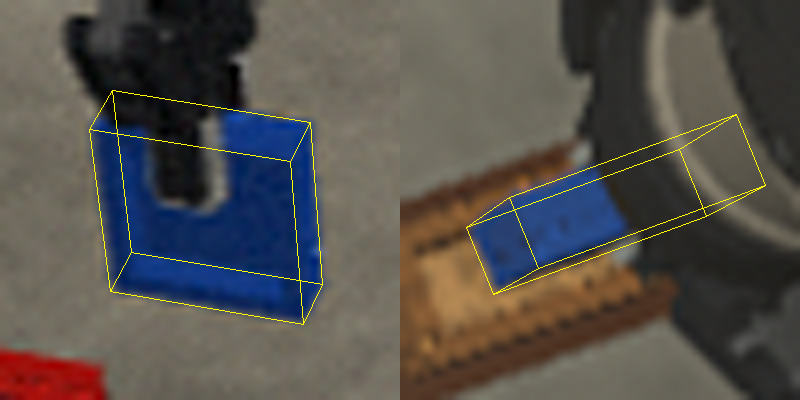

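View pics/rk3.png

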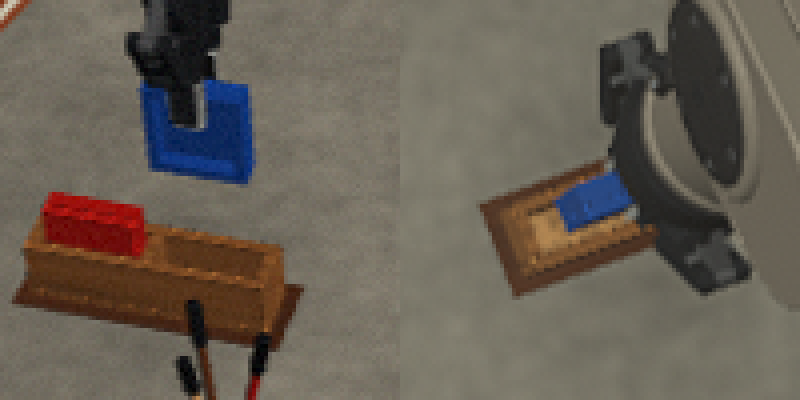

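Emit:
{"method": "drive_tool", "body": {"slide": [[0,-1,-20],[0,-1,-40],[0,-1,-60],[0,-1,-69],[0,-1,-69],[0,-1,-69]], "turn": [[0,0,0],[0,0,0],[0,0,0],[0,0,0],[0,0,0],[0,0,0]], "gripper": [0.05,0.05,0.05,0.05,0.05,0.05]}}

```text
t: 17.5
eef_pos: [0.5433, -0.2081, 0.0971]
tool_rot: [0.696, -0.128, 0.695, 0.127]
contact_force: [0.5, -0.6, -1.2]
gripper_width: 0.222
```

```bash
python3 ov6.py ov7; python3 shot.py rk4 .542 -.208 .07
```

```text
17.5 [ 0.5433 -0.2081  0.0971] [ 0.9558  0.6872 -0.9601  1.8484  0.6803  0.974   0.0577] 0.2219162331287203 [ 0.503  -0.5603 -1.2138]
slide [ -1.   -0.9 -45.5] turn [ 0.0008  0.0005 -0.0037] deg 0.2
17.6 [ 0.54357741 -0.20851376  0.09751811] 0.22134627601982754 [ 0.23897313 -1.04770699 -0.02823251]
scene crop origin [150 105] scale 4
top crop origin [305 165] scale 4
```

View pics/ov7.png

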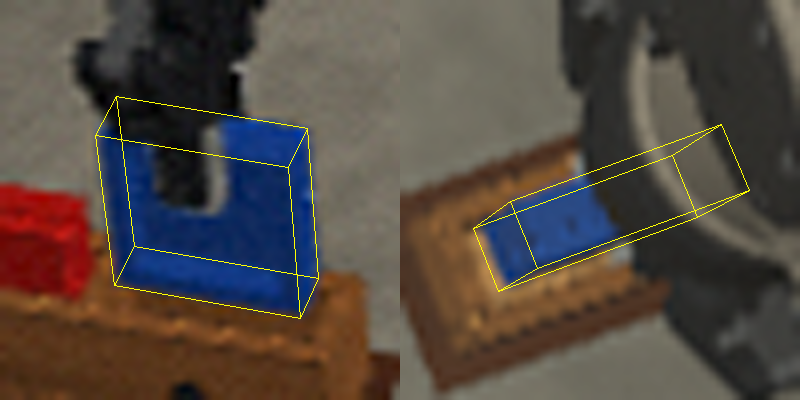

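View pics/rk4.png

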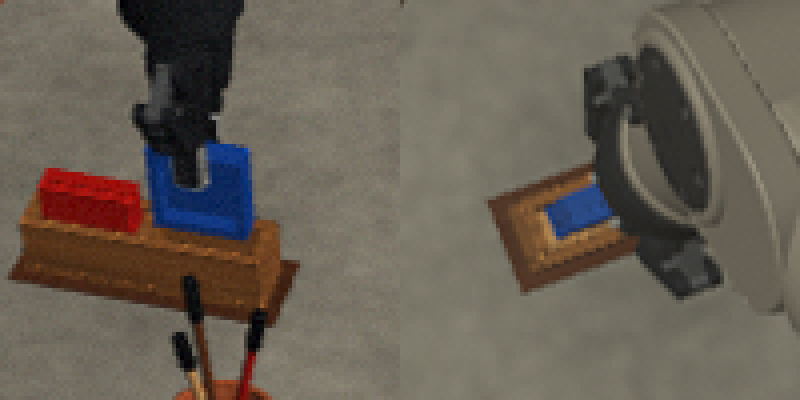

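Emit:
{"method": "drive_tool", "body": {"slide": [[-1,-1,-2],[-1,-1,-6],[-1,-1,-10],[-1,-1,-15]], "turn": [[0.001,0,-0.004],[0.001,0,-0.004],[0.001,0,-0.004],[0.001,0,-0.004]], "gripper": [0.05,0.05,0.05,0.05]}}

```text
t: 18.1
eef_pos: [0.5423, -0.2098, 0.0819]
tool_rot: [0.696, -0.126, 0.695, 0.126]
contact_force: [-0.1, -0.4, -0.2]
gripper_width: 0.224
```

```bash
python3 ov6.py ov8; python3 shot.py rk5 .542 -.208 .07
```

```text
18.1 [ 0.5423 -0.2098  0.0819] [ 0.9476  0.7045 -0.9429  1.8584  0.7004  0.9501  0.041 ] 0.2235111745798051 [-0.1254 -0.4061 -0.1717]
slide [  0.    0.8 -30.3] turn [0.0003 0.001  0.0013] deg 0.1
18.2 [ 0.54169993 -0.20962956  0.08134715] 0.22791911211249474 [-0.31307796  0.05170897  0.30186966]
scene crop origin [150 105] scale 4
top crop origin [305 165] scale 4
```

View pics/rk5.png

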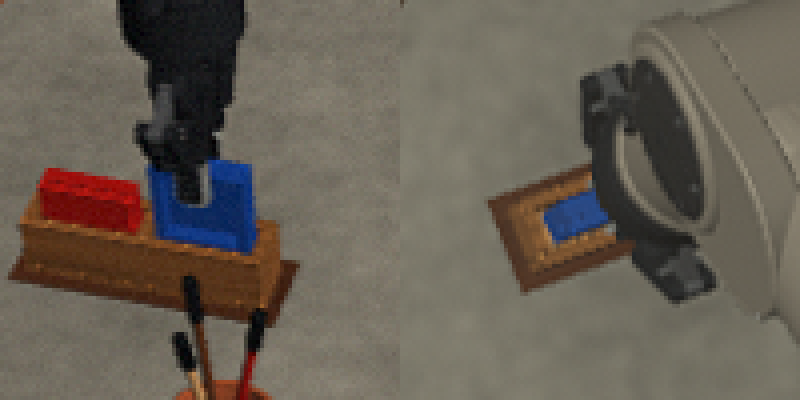

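Emit:
{"method": "drive_tool", "body": {"slide": [[0,0.5,-5],[0,0.5,-10],[0,0.5,-15],[0,0.5,-20],[0,0.5,-25],[0,0.5,-27],[0,0.5,-27]], "turn": [[0,0,0],[0,0,0],[0,0,0],[0,0,0],[0,0,0],[0,0,0],[0,0,0]], "gripper": [0.05,0.05,0.05,0.05,0.05,0.05,0.05]}}

```text
t: 19.0
eef_pos: [0.542, -0.209, 0.0546]
tool_rot: [0.696, -0.126, 0.696, 0.126]
contact_force: [-0.5, -0.3, -0.2]
gripper_width: 0.226
```

Emit:
{"method": "drive_tool", "body": {"slide": [[0,0,-1],[0,0,-2],[0,0,-2]], "turn": [[0,0,0],[0,0,0],[0,0,0]], "gripper": [0.05,0.05,0.05]}}

```text
t: 19.3
eef_pos: [0.542, -0.209, 0.0526]
tool_rot: [0.696, -0.126, 0.696, 0.126]
contact_force: [0.3, -0.1, 0.1]
gripper_width: 0.228
```

Emit:
{"method": "drive_tool", "body": {"slide": [[0,0,-1],[0,0,-1],[0,0,-1]], "turn": [[0,0,0],[0,0,0],[0,0,0]], "gripper": [0.05,0.05,0.05]}}

```text
t: 19.6
eef_pos: [0.542, -0.209, 0.0517]
tool_rot: [0.696, -0.126, 0.696, 0.126]
contact_force: [-0.3, -0.6, -0.9]
gripper_width: 0.223
```

Emit:
{"method": "drive_tool", "body": {"slide": [[0,0,-1],[0,0,-1],[0,0,-1]], "turn": [[0,0,0],[0,0,0],[0,0,0]], "gripper": [0.05,0.05,0.05]}}

```text
t: 19.9
eef_pos: [0.5421, -0.209, 0.0516]
tool_rot: [0.696, -0.126, 0.696, 0.126]
contact_force: [-3.7, 0.2, 8.3]
gripper_width: 0.227
```

Emit:
{"method": "drive_tool", "body": {"slide": [[0,0,0],[0,0,0],[0,0,0],[0,0,0],[0,0,0],[0,0,0],[0,0,0]], "turn": [[0,0,0],[0,0,0],[0,0,0],[0,0,0],[0,0,0],[0,0,0],[0,0,0]], "gripper": [0.22,0.25,0.28,0.32,0.38,0.44,0.48]}}

```text
t: 20.6
eef_pos: [0.5421, -0.209, 0.0516]
tool_rot: [0.696, -0.126, 0.696, 0.126]
contact_force: [0.6, -0.4, 0.1]
gripper_width: 0.481
```

```bash
python3 ov6.py ov9; python3 shot.py rk6 .542 -.208 .07
```

```text
20.6 [ 0.5421 -0.209   0.0516] [ 0.922   0.7417 -0.9085  1.8735  0.7438  0.9069  0.0076] 0.4807150672930303 [ 0.553  -0.3565  0.0663]
slide [0.2 0.  0. ] turn [0.0006 0.     0.0009] deg 0.1
20.7 [ 0.54211007 -0.20898525  0.05159582] 0.481967640934202 [ 0.1922731  -0.27851094 -0.10586448]
scene crop origin [150 105] scale 4
top crop origin [305 165] scale 4
```

View pics/rk6.png

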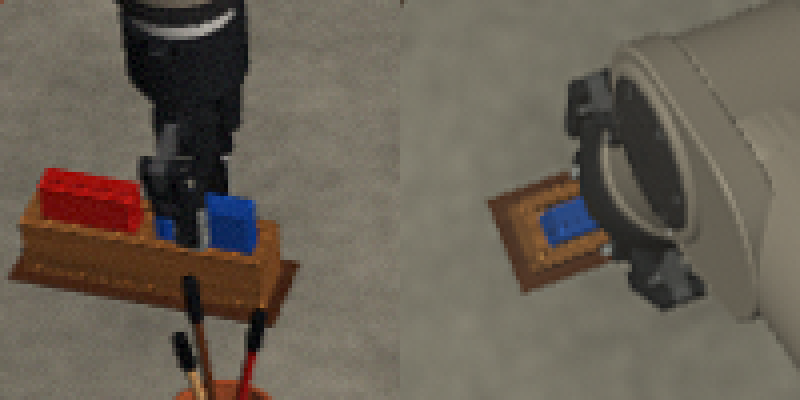

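Released. Next I retreat straight up, then move clear of the rack toward the base.

Emit:
{"method": "drive_tool", "body": {"slide": [[0,0,10],[0,0,25],[0,0,50],[0,0,90],[0,0,130],[0,0,170],[0,40,190],[0,80,190],[0,120,190],[0,120,190]], "turn": [[0,0,0],[0,0,0],[0,0,0],[0,0,0],[0,0,0],[0,0,0],[0,0,0],[0,0,0],[0,0,0],[0,0,0]], "gripper": [0.48,0.48,0.48,0.48,0.48,0.48,0.48,0.48,0.48,0.48]}}

```text
t: 21.8
eef_pos: [0.5421, -0.0817, 0.2442]
tool_rot: [0.696, -0.13, 0.694, 0.13]
contact_force: [1.2, 0.9, 0.1]
gripper_width: 0.479
```

Run:
```python
from ov import *
import cv2
o,p,R=state();print(o["t"],p,o["contact_force"])
overlay("ov10",standing(np.radians(20.6)),[.5417,-.208,.04])
cv2.imwrite("pics/fin_s.png",cv2.cvtColor(cam("scene")["color"],4))
cv2.imwrite("pics/fin_t.png",cv2.cvtColor(cam("top")["color"],4))
```

```text
21.8 [ 0.5421 -0.0817  0.2442] [1.1635 0.9313 0.1174]
```

View pics/ov10.png

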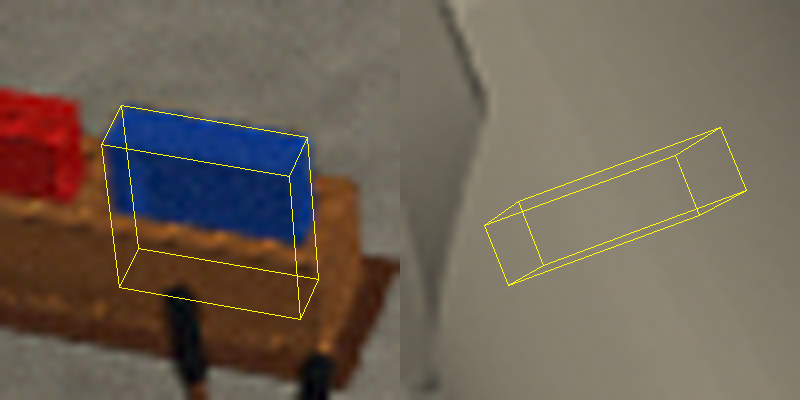

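View pics/fin_s.png

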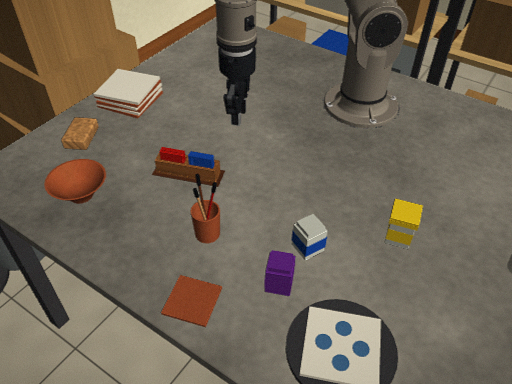

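View pics/fin_t.png

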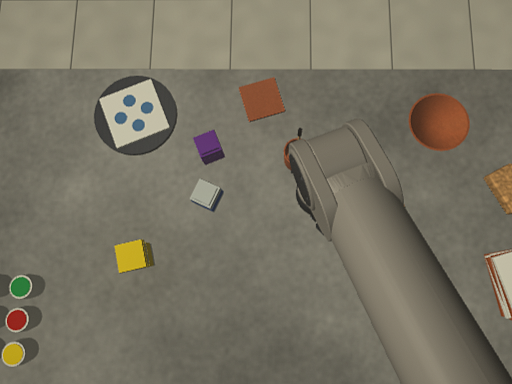

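```bash
python3 -c "
from station import bot
print(bot.get_obs()['contact_force'],bot.get_obs()['joint_vel'].round(3));print(bot.hand_in())"
```

```text
[ 1.34106852 -0.53505188  0.5285643 ] [ 0.028  0.019  0.043 -0.009  0.011 -0.001 -0.001]
the job is handed in; nothing more can be done
None
```

The blue lid is off the jar and standing on its edge in the empty bay of the rack, down on the cork pad. I handed the job in at about 22 s.

**What I did:** I gripped the lid by two sides with the tool tilted and lifted it. I then turned it 90° and stood it on the table near (0.61, 0.02). From there I took it again by its top edge, carried it to the bay and lowered it until it touched.

**Checks that held:**
- It touched at TCP z = 51.6 mm, the height expected for a lid fully down on the pad, with about 8 N on the tool. Nothing resisted on the way into the bay.
- After release the lid stands level with the red lid in the scene picture.
- The jar is standing in its place. I judged this by eye in the last pictures and did not measure its position.
- The yellow jar and the red lid look unmoved by eye. The brush pot does too, but only in the scene picture, because the arm partly covers it from above.

**What failed or disagreed:**
- The top camera's view of the rack was blocked by the arm in the last picture, so the parked lid was checked only in the scene picture and by the contact height.
- The two cameras disagreed by about 3 mm in y on where the bay was. I used the combined fit.
- While turning the lid, the arm came close to the ends of its joint 3, 4 and 6 ranges. The reported angles stayed within them.

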